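# Put three mixed-up spare parts back in their own stock cartons

### The job

At this stock-check bench the single loose part in the front cell of each stocked carton has been put back in the wrong carton. Change the three parts round, first parking one of them in the middle of the small empty carton while you do so, so that each ends standing in the middle of the front cell of the carton whose fixed stock is its own kind. Keep the parts upright, set them down rather than drop them, and leave the knife, the stamp and the tape reel where they are.

Things in the scene. Friction and masses are not known exactly. Their poses are not given: they have to be found in the camera images.
- nut_mid (a point): Long hexagon coupling nut of steel standing on end: 46 across flats, 53 across corners, 64 tall, about 0.56 kg, dark bore on top. This point: its centre, 32 above its underside. z up its axis; two of the six flats face its x and -x, the others every 60 degrees. Starts in a front cell that is not its own.
- bush_mid (a point): Flanged bush of steel standing on its flange: wide round flange 68 diameter and 7 thick at the bottom, sleeve 42 diameter above it, 66 tall in all, about 0.4 kg, dark bore on top. This point: on its axis, half-way up, 33 above its underside. z up its axis. Starts in a front cell that is not its own.
- mount_mid (a point): Rubber vibration mount standing on end: black round body 50 diameter and 56 tall with thin steel faces, and a 10 diameter bolt stud 22 long upright on its top (78 tall in all), about 0.22 kg. This point: the centre of the black body, 28 above its underside. z up its axis. Starts in a front cell that is not its own.
- carton_nut_cell (a point): Open cardboard carton fixed to the bench, 118 wide (y), 273 long (x), board 4. Front end, nearest the robot: a cell 110 x 110 inside, walls 24 high. Behind it a rear cell, walls 58 high, with its stock: two fixed hexagon nuts, 64 tall, in line 98 and 170 behind this point. This point: centre of the front cell, on its floor (4 above the bench); x points to the stock, away from the robot, z up.
- carton_bush_cell (a point): Open cardboard carton fixed to the bench, 118 wide (y), 273 long (x), board 4. Front end, nearest the robot: a cell 110 x 110 inside, walls 24 high. Behind it a rear cell, walls 58 high, with its stock: two fixed flanged bushes, 66 tall, in line 98 and 170 behind this point. This point: centre of the front cell, on its floor (4 above the bench); x points to the stock, away from the robot, z up.
- carton_mount_cell (a point): Open cardboard carton fixed to the bench, 118 wide (y), 273 long (x), board 4. Front end, nearest the robot: a cell 110 x 110 inside, walls 24 high. Behind it a rear cell, walls 58 high, with its stock: two fixed rubber mounts, 78 tall, in line 98 and 170 behind this point. This point: centre of the front cell, on its floor (4 above the bench); x points to the stock, away from the robot, z up.
- carton_park_cell (a point): The small empty carton for parking: open, square, corrugated cardboard, fixed to the bench, one cell 110 x 110 inside, board 4 thick, walls 24 high from the bench, no stock. This point: the centre of its floor (4 above the bench). z up. It stands in the same row as the other three; the order in the row varies, neighbours being about 240 apart.
- cutter_mid (a point): Loose; a bystander, standing or lying between cartons, to be left where it is. Box-cutter knife lying flat, grey, about 143 x 24 x 16, lying roughly along world x. This point: its middle, 8 up. x along it.
- stamp_mid (a point): Loose; a bystander, standing or lying between cartons, to be left where it is. Hand stamp: black block 44 x 30 x 30 with a wooden knob on top, 68 tall. This point: the centre of the block, 15 up.
- reel_mid (a point): Loose; a bystander, standing or lying between cartons, to be left where it is. Small clear tape reel lying flat, 48 diameter, 22 high, hole 26. This point: its centre, 11 up.
Things that resemble listed ones, but are neither listed nor needed, are in the scene too. Leave any orange or turquoise look-alike of the part that bears mount_mid alone.

How it is judged:
By the outcome, as a careful person would: the job done as asked, in the order asked, and still so for the second after the job is handed in, with the robot touching nothing.
It also fails if it takes over 120 s, if anything falls off the work surface, if the arm or the gripper's body presses on something with over 40 N, if the wrist force passes 120 N, or if a joint passes its speed limit or range.

### The arm

A 6-joint arm with a two-finger parallel gripper is mounted at the origin on the work surface. World frame = base frame: x ahead of the robot, y to its left, z up, the work surface at z = 0. Lengths are in m, angles in rad, forces in N, time in s.
With the tool pointing down it reaches from about 0.325 to 0.775 m from the base axis. Payload 5.5 kg.
Tool frame: the origin (TCP) lies at the very end of the fingers, on their centre line; the grasp point (between the pads) lies ctrl.grip_point_offset behind it (ctrl.grip_point_offset is the distance from the TCP to the grasp point, in m); z points along the fingers, y is the line along which they close (so a half turn about z gives the same grasp; the last joint's range is limited). The gripper opens to 88 mm and grips with 3 to 60 N. Pads are 20 mm wide; open, the fingers measure 115 mm over their backs; the gripper's body (75 mm by 178 mm) begins 61 mm behind the grasp point.
Start: joints at [-1.289, 0.091, 1.231, -0, 1.82, -0.057], TCP at [0.199, -0.566, 0.223] pointing down, gripper open.
Joint ranges: [-2.87, 2.87], [-0.86, 2.18], [0.17, 2.46], [-1.51, 4.65], [0.06, 2.69], [-2.65, 2.65]. Speed limits (rad/s): [2.57, 2.57, 3.01, 3.14, 3.14, 3.14].

### API

Orientations are given as a rotation vector (axis times angle).
In Python, from workcell import sensors, imaging, workorder, ctrl gives the robot as it stands.
- The arm moves only by the tool servo_tool, never from a script. Its argument "increments" is one flat list of numbers, 5 for each row, row after row: the shift along the tool's x, y, z in m, then the turn about the tool's z in degrees, then the opening in per cent of the stroke, from 0 (shut) to 100 (fully open). In form: [tx, ty, tz, twist, fingers, tx, ty, tz, twist, fingers, ...]. A call has 1 to 20 rows; each row is the pose to reach, as a shift and turn from the pose commanded when the call began, along the tool's axes at that moment; what a row does not reach only later rows make up. A row lasts 1/8 s, in which the tool goes at most 62.5 mm and 10.7 degrees, less where a joint would pass 70% of its speed; a pose out of reach is approached as far as the arm can. A call with a gripper value outside its range is refused whole. The fingers move at their own pace and stop on an object; "squeeze" is the grip in N (left out, the last holds). Time passes only in rows, so rows that repeat a pose let the fingers close. It gives the time, the measured TCP pose, the force, the opening and the grip force at its end, in the units of the state.
- sensors.read_state(): the state, without advancing time (a new reading comes with each control period).
- imaging.grab_frame(name): name is "side" or "top" or "wrist"; returns a dict with "img" (384x512x3 uint8, red, green, blue), "vertical_fov" (degrees; the focal length in pixels is half the picture's height over the tangent of half this angle, whatever the lens; pixels are square), "cx", "cy" (the principal point, pixels), "camera_from_world" (4x4, takes a point from world to camera coordinates); the wrist camera has in their place "tool_from_camera" (4x4, takes a point from camera to tool coordinates, whose origin is the TCP and whose axes are the flange's). Camera axes: x right, y down, z forward; pixel columns grow to the right and rows downward; lengths in m; the calibration is good to about 2 mm. A picture is of the moment at which its call begins: read the wrist's pose just before it. There is no depth.
- workorder.finish_job(): hands the job in; it is judged then, once.
The state is a dict: "time": time; "q": joint angles; "qvel": joint speeds; "joint_efforts": joint torques, N m; "eef_pos": TCP position; "ee_rot": TCP orientation; "ft_force": force on the tool from outside, world axes, zero at the start; "torque": the same for the moment, N m; "opening": finger opening in m; "gripper_force": force on a finger pad.
Only numpy, scipy, OpenCV 4.12 (cv2) and the standard library are available. Lean on these libraries where they do the work, as an engineer would, in place of code of your own. Each camera call takes 0.05 s, during which the arm holds its last target. There are 200 camera calls.

## Working session

There is one attempt and no reset: what is moved stays moved. The work goes in short steps, Python scripts to look and compute and a tool call to move; the robot and the scene stay as the last step left them, time stands still between calls to the robot, and variables do not carry over. Pictures are saved under pics/ and viewed, at most 14 in all, crops included, and the job is handed in when it is done.

Besides the shell and the picture viewer there is one more tool, called after "Emit:" as a command line: name --argument value ..., lists and objects as JSON in quotes. servo_tool: Moves the arm, as the interface text tells. Its arguments: {"type":"object","properties":{"increments":{"type":"array"},"squeeze":{"type":"number"}},"required":["increments"]}

```bash
mkdir -p pics
cat > h.py <<'E'
import numpy as np, cv2
from workcell import sensors, imaging, workorder, ctrl
from scipy.spatial.transform import Rotation as R
def ray(f,u,v,z,st=None):
    F=f["img"].shape[0]/2/np.tan(np.radians(f["vertical_fov"])/2)
    d=np.array([(u-f["cx"])/F,(v-f["cy"])/F,1.])
    if "camera_from_world" in f: T=np.linalg.inv(f["camera_from_world"])
    else:
        W=np.eye(4);W[:3,:3]=R.from_rotvec(st["ee_rot"]).as_matrix();W[:3,3]=st["eef_pos"];T=W@f["tool_from_camera"]
    o=T[:3,3];d=T[:3,:3]@d
    return o+d*(z-o[2])/d[2]
def grab(n,name):
    st=sensors.read_state();f=imaging.grab_frame(n);cv2.imwrite(f"pics/{name}.png",f["img"][:,:,::-1]);return f,st
E
python3 - <<'E'
from h import *
print(ctrl.grip_point_offset);s=sensors.read_state();print(s)
for n in("top","side","wrist"):
    f,_=grab(n,n+"0");print(n,f["vertical_fov"],f["cx"],f["cy"],f.get("camera_from_world",f.get("tool_from_camera")))
a=cv2.imread("pics/top0.png");cv2.imwrite("pics/top0b.png",cv2.resize(a,(800,600),interpolation=cv2.INTER_CUBIC))
a=cv2.imread("pics/side0.png");cv2.imwrite("pics/side0b.png",cv2.resize(a,(800,600),interpolation=cv2.INTER_CUBIC))
E
```

```text
0.0187
{'time': 0.0, 'q': array([-1.28875618e+00,  9.18456942e-02,  1.23185372e+00, -2.43752018e-05,
        1.81982880e+00, -5.67279288e-02]), 'qvel': array([ 1.26560728e-03,  1.93154575e-04, -9.43226800e-05, -1.69958610e-04,
       -7.89990641e-04,  2.08510626e-05]), 'joint_efforts': array([-2.84674752e-04, -4.46455443e+01, -4.06439137e+01,  6.98060752e-02,
        2.94445432e-02, -1.26069758e-04]), 'eef_pos': array([ 0.19928602, -0.56561799,  0.22153295]), 'ee_rot': array([-3.09474107e+00, -5.29261680e-01,  3.78442260e-04]), 'ft_force': array([ 0.15052919, -0.28586639,  0.65911714]), 'torque': array([-0.02973576, -0.0591355 , -0.00736646]), 'gripper_force': 0.0, 'opening': 0.08792373266913882}
top 56.736058919509055 254.00953599267092 195.38789413417197 [[ 0.01451435 -0.99983648 -0.01078637 -0.06348233]
 [-0.98593059 -0.01251425 -0.1666861   0.46716209]
 [ 0.16652386  0.01305395 -0.98595101  1.09713695]
 [ 0.          0.          0.          1.        ]]
side 49.268261916389896 255.65738752545616 195.14043627767862 [[-0.88952366 -0.45673015  0.01205138  0.39272221]
 [-0.31358538  0.59112794 -0.74312312  0.23155669]
 [ 0.33228282 -0.66480473 -0.66904618  0.98545154]
 [ 0.          0.          0.          1.        ]]
wrist 63.530824055079144 261.73194021729756 185.98194628925157 [[-3.97492137e-04 -9.70523789e-01 -2.41005016e-01  6.58876753e-02]
 [ 9.99998073e-01 -8.49108028e-04  1.77003855e-03  5.54263860e-04]
 [-1.92250382e-03 -2.41003848e-01  9.70522256e-01 -1.61735323e-01]
 [ 0.00000000e+00  0.00000000e+00  0.00000000e+00  1.00000000e+00]]
```

View pics/top0b.png

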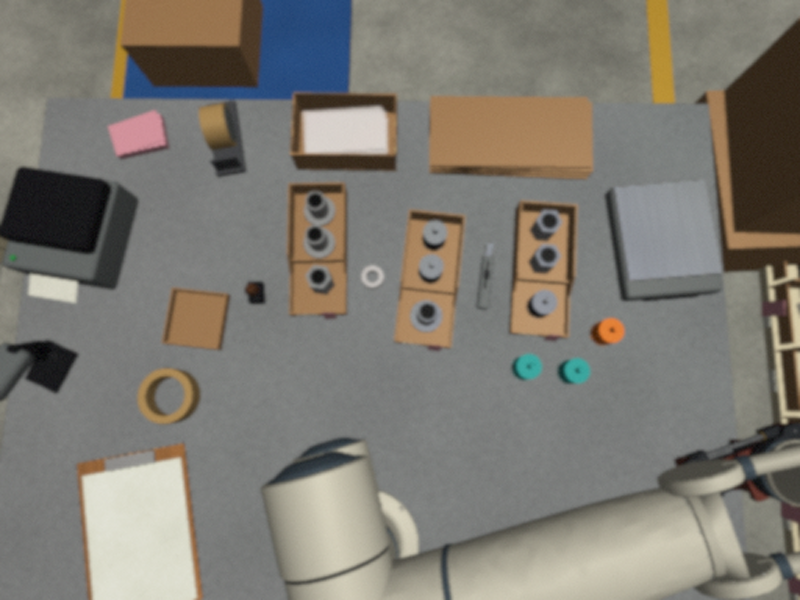

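View pics/side0b.png

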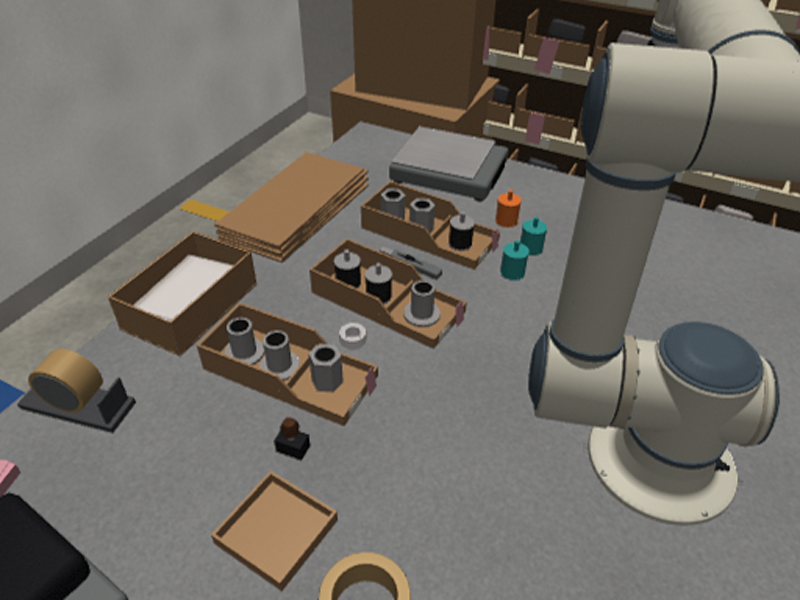

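The top view gives the row from left (+y) to right:

| Carton | Pixel (top view, 800 wide) | Front cell now holds |
|---|---|---|
| Park carton | (197,319) | empty |
| Bush carton | (319,290) | nut |
| Mount carton | (426,318) | bush |
| Nut carton | (541,308) | mount |

The stamp (256,292), reel (372,276) and knife (487,275) lie in the gaps. The side view confirms this.

Run:
```python
from h import *
f,st=grab("top","t1")
for n,u,v,z in [("park",197,319,.004),("bushcell",319,290,.004),("nutTop",319,273,.068),("mountcell",426,318,.004),("bushTop",427,311,.07),("nutcell",541,308,.004),("mountTop",543,303,.06),("bushstock",318,233,.07),("bst2",317,201,.07),("mst",431,266,.06),("mst2",435,233,.06),("nst",545,255,.068),("nst2",547,220,.068),("stamp",256,292,.015),("reel",372,276,.011),("knife",487,275,.008)]:
    p=ray(f,u*.64-.18,v*.64-.18,z);print(n,p.round(3),np.hypot(p[0],p[1]).round(3))
```

```text
park [0.44  0.365 0.004] 0.571
bushcell [0.505 0.11  0.004] 0.517
nutTop [0.528 0.101 0.068] 0.537
mountcell [ 0.448 -0.118  0.004] 0.463
bushTop [ 0.453 -0.117  0.07 ] 0.467
nutcell [ 0.473 -0.359  0.004] 0.593
mountTop [ 0.473 -0.349  0.06 ] 0.588
bushstock [0.611 0.106 0.07 ] 0.62
bst2 [0.679 0.111 0.07 ] 0.688
mst [ 0.547 -0.125  0.06 ] 0.561
mst2 [ 0.616 -0.133  0.06 ] 0.63
nst [ 0.57  -0.354  0.068] 0.671
nst2 [ 0.644 -0.36   0.068] 0.738
stamp [0.497 0.24  0.015] 0.552
reel [ 0.535 -0.003  0.011] 0.535
knife [ 0.541 -0.246  0.008] 0.594
```

Emit:
servo_tool --increments '[0.03,-0.03,-0.03,2,100,0.08,-0.08,-0.06,5,100,0.12,-0.12,-0.09,8,100,0.16,-0.16,-0.1,11,100,0.2,-0.195,-0.1,14,100,0.24,-0.235,-0.1,17,100,0.28,-0.275,-0.1,19.4,100,0.32,-0.315,-0.1,19.4,100,0.345,-0.335,-0.1,19.4,100,0.356,-0.347,-0.1,19.4,100,0.356,-0.347,-0.1,19.4,100,0.356,-0.347,-0.1,19.4,100]'

```text
time: 1.7
eef_pos: [0.4195, -0.1212, 0.3226]
ee_rot: [3.141, -0.002, -0.0]
ft_force: [-0.6, -0.2, -0.5]
opening: 0.0879
gripper_force: 0.0
```

Run:
```python
from h import *
f,st=grab("wrist","w1");print(st["eef_pos"],st["ee_rot"],st["time"])
a=f["img"][:,:,::-1];cv2.imwrite("pics/w1b.png",cv2.resize(a,(800,600),interpolation=cv2.INTER_CUBIC))
```

```text
[ 0.41948146 -0.12123768  0.32262123] [ 3.14122360e+00 -1.63682716e-03 -4.19062758e-04] 1.7
```

View pics/w1b.png

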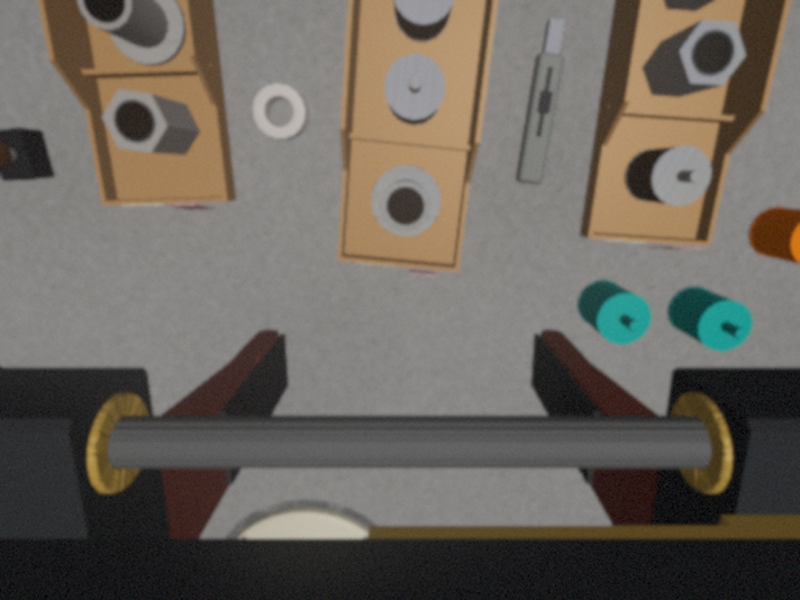

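The wrist view shows these tops:
- The nut's hexagon at (135,121), with flats facing image up and down.
- The bush at (405,206).
- The mount at (682,176).

The front rims run (102,204)-(233,202), (338,258)-(459,269) and (586,238)-(710,244).

```bash
cat >> h.py <<'E'
def s8(u): return (u+.5)*.64-.5
E
python3 - <<'E'
from h import *
f,st=grab("wrist","w2")
P=lambda u,v,z: ray(f,s8(u),s8(v),z,st)
for n,u,v,z in [("nut",135,121,.068),("bush",406,203,.07),("mount",682,176,.06)]: print(n,P(u,v,z).round(4))
for n,a,b in [("bushcell",(102,204),(233,202)),("mountcell",(338,258),(459,269)),("nutcell",(586,238),(710,244))]:
    A,B=P(*a,.024),P(*b,.024);d=(B-A);w=np.linalg.norm(d);d/=w;m=(A+B)/2
    c=m[:2]+.059*np.array([-d[1],d[0]]);print(n,w.round(4),c.round(4),"yaw",np.degrees(np.arctan2(d[0],-d[1])).round(1))
# crops at 6x: nut top, cells
I=f["img"][:,:,::-1]
a=cv2.resize(I[40:145,45:165],(400,350),interpolation=cv2.INTER_CUBIC)
b=cv2.resize(I[80:185,205:325],(400,350),interpolation=cv2.INTER_CUBIC)
c=cv2.resize(I[65:170,365:485],(400,350),interpolation=cv2.INTER_CUBIC)
cv2.imwrite("pics/crop1.png",np.hstack([a,c]));
E
```

```text
nut [0.5253 0.1005 0.068 ]
bush [ 0.4592 -0.1198  0.07  ]
mount [ 0.4808 -0.3552  0.06  ]
bushcell 0.1227 [0.5157 0.1045] yaw 0.7
mountcell 0.1172 [ 0.4574 -0.1178] yaw -5.4
nutcell 0.1194 [ 0.4789 -0.3537] yaw -2.9
```

View pics/crop1.png

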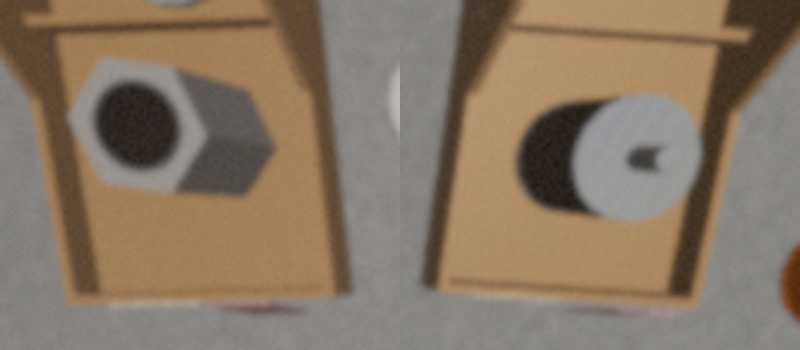

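The crop gives the nut's top corners as (68,120), (102,58), (177,70), (208,133), (177,192), (105,182). The front rims are (68,303)-(350,293) on the left and (422,290)-(697,305) on the right.

Run:
```python
from h import *
f,st=grab("wrist","w3")
k=.3
C=np.array([ray(f,u*k+45-.35,v*k+40-.35,.068,st)[:2] for u,v in [(68,120),(102,58),(177,70),(208,133),(177,192),(105,182)]])
c=C.mean(0);print("nut",c.round(4));d=C-c;print(np.linalg.norm(d,axis=1).round(4))
a=np.degrees(np.angle(np.mean(np.exp(6j*np.arctan2(d[:,1],d[:,0]))))/6);print("corner yaw mod60",a)
for n,ox,oy,a,b in [("bushcell",45,40,(68,303),(350,293)),("nutcell",365,65,(22,290),(297,305))]:
    A,B=[ray(f,u*k+ox-.35,v*k+oy-.35,.024,st) for u,v in (a,b)];d=(B-A);w=np.linalg.norm(d);d/=w;m=(A+B)/2
    print(n,w.round(4),(m[:2]+.059*np.array([-d[1],d[0]])).round(4),"yaw",np.degrees(np.arctan2(d[0],-d[1])).round(1))
```

```text
nut [0.525  0.1002]
[0.027  0.0267 0.0263 0.0259 0.0266 0.026 ]
corner yaw mod60 23.302527110184364
bushcell 0.1242 [0.5167 0.1051] yaw 1.9
nutcell 0.1242 [ 0.4791 -0.351 ] yaw -3.2
```

Emit:
servo_tool --increments '[0.01,-0.02,0.01,-3,66,0.03,-0.06,0.03,-8,66,0.05,-0.11,0.06,-14,66,0.075,-0.16,0.1,-20,66,0.095,-0.2,0.14,-23.3,66,0.1045,-0.218,0.17,-23.3,66,0.1055,-0.2214,0.18,-23.3,66,0.1055,-0.2214,0.18,-23.3,66,0.1055,-0.2214,0.18,-23.3,66]'

```text
time: 2.98
eef_pos: [0.526, 0.1, 0.1448]
ee_rot: [3.077, 0.632, 0.005]
ft_force: [1.2, -0.3, 0.1]
opening: 0.0581
gripper_force: 0.0
```

Run:
```python
from h import *
f,st=grab("wrist","w4");print(st["eef_pos"],st["ee_rot"],st["opening"])
g,_=grab("side","s4")
a=cv2.resize(f["img"][:,:,::-1],(480,360));b=cv2.resize(g["img"][170:290,100:270,::-1],(320,226),interpolation=cv2.INTER_CUBIC)
o=np.zeros((360,800,3),np.uint8);o[:,:480]=a;o[:226,480:]=b;cv2.imwrite("pics/c4.png",o)
```

```text
[0.52597292 0.10001711 0.14484461] [3.07682925 0.6321669  0.00489703] 0.058056697226986455
```

View pics/c4.png

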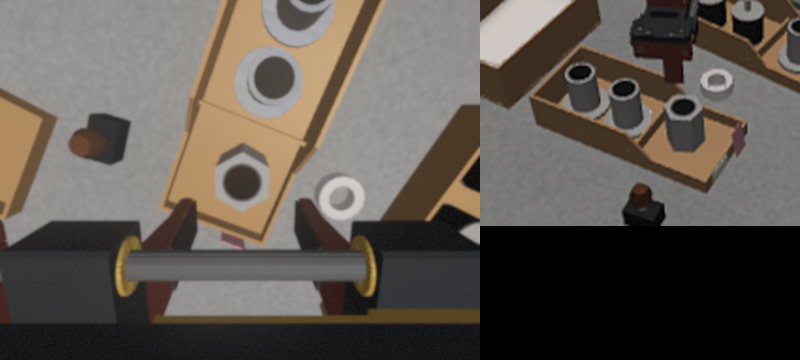

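The nut's top is centred at (242,183) in this wrist crop, with its flats facing left and right, so the twist is right. I'll check that position by casting a ray.

Run:
```python
from h import *
f,st=grab("wrist","w5");k=512/480
print(ray(f,242*k,183*k,.068,st)); print(ray(f,242*k,178*k,.068,st))
g=imaging.grab_frame("side");print(ray(g,207.9,227.4,.068))
```

```text
[0.52460274 0.10159711 0.068     ]
[0.52864928 0.10331876 0.068     ]
[0.52151815 0.10630904 0.068     ]
```

Emit:
servo_tool --increments '[0,-0.001,0.02,0,66,0,-0.001,0.05,0,66,0,-0.001,0.08,0,66,0,-0.001,0.1,0,66,0,-0.001,0.108,0,66,0,-0.001,0.108,0,66,0,-0.001,0.108,0,40,0,-0.001,0.108,0,40,0,-0.001,0.108,0,40,0,-0.001,0.108,0,40,0,-0.001,0.108,0,40]' --squeeze 35

```text
time: 4.55
eef_pos: [0.5255, 0.1026, 0.0361]
ee_rot: [-3.076, -0.635, -0.003]
ft_force: [-1.5, 2.7, 5.3]
opening: 0.0457
gripper_force: 34.9
```

Emit:
servo_tool --increments '[0,-0.001,-0.01,0,40,0,-0.001,-0.04,0,40,0,-0.001,-0.08,0,40,0,-0.005,-0.12,0,40,0,-0.03,-0.15,2,40,0,-0.07,-0.18,6,40,0,-0.115,-0.2,11,40,0.003,-0.16,-0.214,16,40,0.005,-0.205,-0.214,20,40,0.005,-0.245,-0.214,23.3,40,0.005,-0.27,-0.214,23.3,40,0.005,-0.278,-0.214,23.3,40,0.005,-0.278,-0.214,23.3,40,0.005,-0.278,-0.214,23.3,40]'

```text
time: 6.3
eef_pos: [0.42, 0.3583, 0.2485]
ee_rot: [3.141, -0.002, -0.0]
ft_force: [0.7, -0.7, -6.1]
opening: 0.046
gripper_force: 34.9
```

Run:
```python
from h import *
f,st=grab("wrist","w6");print(st["eef_pos"],st["ee_rot"],st["opening"])
cv2.imwrite("pics/w6b.png",cv2.resize(f["img"][:,:,::-1],(800,600),interpolation=cv2.INTER_CUBIC))
```

```text
[0.42001817 0.35831456 0.24845581] [ 3.14081747e+00 -1.82208612e-03 -5.22141288e-05] 0.04597510390757281
```

View pics/w6b.png

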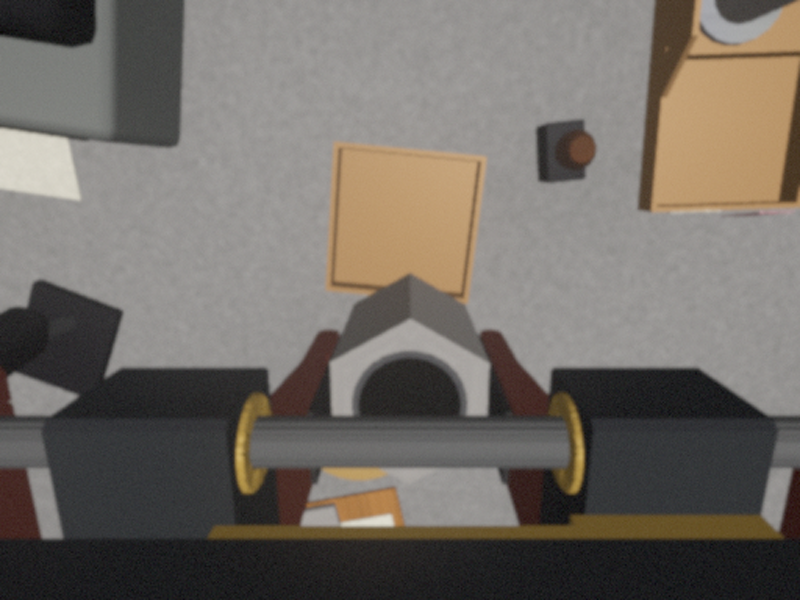

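The park carton's rim corners are at (333,143), (486,156), (468,301) and (327,290). The nut is held square in the fingers.

Run:
```python
from h import *
f,st=grab("wrist","w7")
C=np.array([ray(f,s8(u),s8(v),.024,st)[:2] for u,v in [(333,143),(486,156),(468,301),(327,290)]])
print(C.round(4),C.mean(0).round(4),np.linalg.norm(C-np.roll(C,-1,0),axis=1).round(4))
d=C[1]-C[0]+C[2]-C[3];print(np.degrees(np.arctan2(d[0],-d[1])))
```

```text
[[0.5069 0.4153]
 [0.4971 0.2981]
 [0.3817 0.3087]
 [0.3913 0.4248]] [0.4443 0.3617] [0.1176 0.1159 0.1164 0.1159]
-4.7494585934908145
```

Emit:
servo_tool --increments '[0.006,-0.001,0.01,2,40,0.016,-0.002,0.04,4.7,40,0.0243,-0.0034,0.08,4.7,40,0.0243,-0.0034,0.12,4.7,40,0.0243,-0.0034,0.16,4.7,40,0.0243,-0.0034,0.19,4.7,40,0.0243,-0.0034,0.203,4.7,40,0.0243,-0.0034,0.208,4.7,40,0.0243,-0.0034,0.21,4.7,40,0.0243,-0.0034,0.2115,4.7,40,0.0243,-0.0034,0.212,4.7,40,0.0243,-0.0034,0.212,4.7,40]'

```text
time: 7.9
eef_pos: [0.444, 0.3629, 0.0371]
ee_rot: [-3.139, 0.128, -0.001]
ft_force: [-0.8, -0.7, -4.9]
opening: 0.046
gripper_force: 34.9
```

Emit:
servo_tool --increments '[0,0,0.0007,0,40,0,0,0.0015,0,40,0,0,0.0015,0,40]'

```text
time: 8.28
eef_pos: [0.4439, 0.3628, 0.0361]
ee_rot: [-3.139, 0.128, -0.001]
ft_force: [-2.1, -1.2, 1.9]
opening: 0.0455
gripper_force: 34.9
```

Emit:
servo_tool --increments '[0,0,0.0015,0,66,0,0,0.0015,0,66,0,0,0.0,0,66,0,0,-0.02,0,66,0,0,-0.06,0,66,0,0,-0.11,0,66,0,0.02,-0.15,0,66,0.003,0.06,-0.19,0,66,0.006,0.11,-0.214,0,66,0.009,0.16,-0.214,0,66,0.012,0.21,-0.214,0,66,0.015,0.26,-0.214,0,66,0.018,0.31,-0.214,0,66,0.02,0.36,-0.214,0,66,0.022,0.41,-0.214,0,66,0.0247,0.45,-0.214,0,66,0.0257,0.475,-0.214,0,66,0.0257,0.4825,-0.214,0,66,0.0257,0.4825,-0.214,0,66,0.0257,0.4825,-0.214,0,66]'

```text
time: 10.78
eef_pos: [0.4301, -0.1194, 0.2496]
ee_rot: [-3.139, 0.127, -0.001]
ft_force: [0.6, 0.3, -0.6]
opening: 0.0578
gripper_force: 0.0
```

Run:
```python
from h import *
f,st=grab("wrist","w8");print(st["eef_pos"],st["ee_rot"],st["opening"])
g,_=grab("side","s8")
a=cv2.resize(f["img"][:290,:,::-1],(800,453),interpolation=cv2.INTER_CUBIC);b=cv2.resize(g["img"][290:384,130:230,::-1],(156,147),interpolation=cv2.INTER_CUBIC)
o=np.zeros((600,800,3),np.uint8);o[:453]=a;o[453:,:156]=b;cv2.imwrite("pics/c8.png",o)
```

```text
[ 0.43009399 -0.1193773   0.2495784 ] [-3.13888858e+00  1.26586121e-01 -9.38434403e-04] 0.05776065732160558
```

View pics/c8.png

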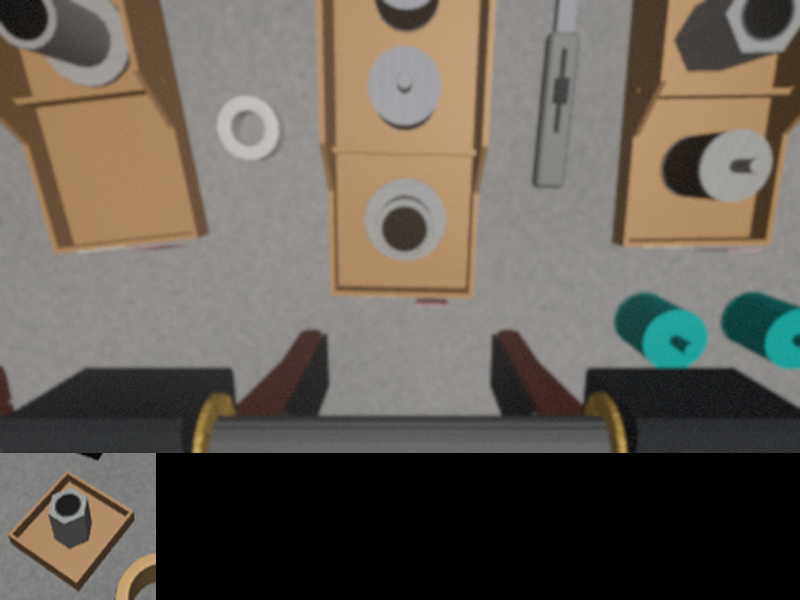

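The nut stands in the middle of the park carton (inset). The bush's flange is centred at (405,220) and its bore at (404,229). The front rims are:
- Bush cell (57,252)-(207,236)
- Mount cell (331,296)-(474,297)
- Nut cell (616,245)-(770,246)

The mount's top is at (736,165).

Run:
```python
from h import *
f,st=grab("wrist","w9")
P=lambda u,v,z: ray(f,s8(u),s8(v),z,st)
for n,u,v,z in [("flange",405,219.5,.011),("bore",404,229,.07),("mount",736,165,.06),("reel",248,128,.022)]: print(n,P(u,v,z).round(4))
for n,a,b in [("bushcell",(57,252),(207,236)),("mountcell",(331,296),(474,297)),("nutcell",(616,245),(770,246))]:
    A,B=P(*a,.024),P(*b,.024);d=(B-A);w=np.linalg.norm(d);d/=w;m=(A+B)/2
    c=m[:2]+.059*np.array([-d[1],d[0]]);print(n,w.round(4),c.round(4),"yaw",np.degrees(np.arctan2(d[0],-d[1])).round(1))
```

```text
flange [ 0.4577 -0.119   0.011 ]
bore [ 0.4568 -0.1187  0.07  ]
mount [ 0.4815 -0.3545  0.06  ]
reel [ 0.5376 -0.0055  0.022 ]
bushcell 0.1229 [0.5161 0.1026] yaw 1.4
mountcell 0.118 [ 0.4549 -0.1172] yaw -5.1
nutcell 0.1242 [ 0.4782 -0.3537] yaw -5.0
```

Emit:
servo_tool --increments '[0.01,-0.001,0.02,0,66,0.02,-0.002,0.06,0,66,0.0271,-0.0026,0.11,0,66,0.0271,-0.0026,0.15,0,66,0.0271,-0.0026,0.19,0,66,0.0271,-0.0026,0.207,0,66,0.0271,-0.0026,0.2136,0,66,0.0271,-0.0026,0.2136,0,66,0.0271,-0.0026,0.2136,0,35,0.0271,-0.0026,0.2136,0,35,0.0271,-0.0026,0.2136,0,35,0.0271,-0.0026,0.2136,0,35,0.0271,-0.0026,0.2136,0,35]' --squeeze 35

```text
time: 12.55
eef_pos: [0.4581, -0.1194, 0.037]
ee_rot: [-3.138, 0.128, -0.004]
ft_force: [0.5, 4.9, 6.0]
opening: 0.0414
gripper_force: 35.0
```

Emit:
servo_tool --increments '[0,0,-0.01,0,35,0,0,-0.04,0,35,0,0,-0.08,0,35,0,-0.003,-0.12,0,35,0,-0.02,-0.15,-1,35,-0.001,-0.05,-0.18,-2,35,-0.001,-0.09,-0.2,-3,35,-0.001,-0.13,-0.213,-4,35,-0.001,-0.17,-0.213,-5,35,-0.001,-0.2,-0.213,-6,35,-0.001,-0.217,-0.213,-6,35,-0.0012,-0.2231,-0.213,-6,35,-0.0012,-0.2231,-0.213,-6,35,-0.0012,-0.2231,-0.213,-6,35]'

```text
time: 14.3
eef_pos: [0.4743, 0.1016, 0.2485]
ee_rot: [3.141, 0.034, -0.0]
ft_force: [-1.2, 0.2, -3.9]
opening: 0.0418
gripper_force: 35.0
```

Run:
```python
from h import *
f,st=grab("wrist","w10");print(st["eef_pos"],st["ee_rot"],st["opening"])
cv2.imwrite("pics/c10.png",cv2.resize(f["img"][:290,:,::-1],(800,453),interpolation=cv2.INTER_CUBIC))
```

```text
[0.47425707 0.10164352 0.24850722] [ 3.14095331e+00  3.37699140e-02 -2.12405186e-04] 0.041764178395684866
```

View pics/c10.png

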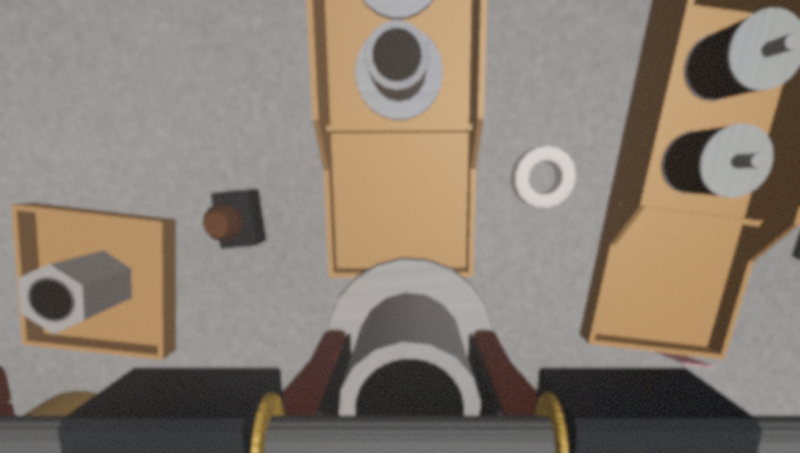

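The bush is held upright. The bush cell's front rim is (331,277)-(474,276), and its nearest stock flange is centred at (399,71). The mount cell's rim is (584,341)-(722,358).

Run:
```python
from h import *
f,st=grab("wrist","w11")
P=lambda u,v,z: ray(f,s8(u),s8(v),z,st)
s=P(399,71,.011);print("stock",s)
for n,a,b in [("bushcell",(331,277),(474,276)),("mountcell",(584,341),(722,358))]:
    A,B=P(*a,.024),P(*b,.024);d=(B-A);w=np.linalg.norm(d);d/=w;m=(A+B)/2
    n2=np.array([-d[1],d[0]]);print(n,w.round(4),(m[:2]+.059*n2).round(4),"yaw",np.degrees(np.arctan2(d[0],-d[1])).round(1),(s[:2]-.098*n2).round(4))
```

```text
stock [0.61414031 0.11131919 0.011     ]
bushcell 0.1166 [0.5156 0.1073] yaw 1.6 [0.5162 0.1086]
mountcell 0.1199 [ 0.4564 -0.1143] yaw -6.2 [0.5167 0.1218]
```

Emit:
servo_tool --increments '[0.008,-0.001,0.01,0,35,0.02,-0.002,0.03,0,35,0.034,-0.004,0.06,0,35,0.0422,-0.0052,0.1,0,35,0.0422,-0.0052,0.14,0,35,0.0422,-0.0052,0.18,0,35,0.0422,-0.0052,0.2,0,35,0.0422,-0.0052,0.207,0,35,0.0422,-0.0052,0.21,0,35,0.0422,-0.0052,0.2115,0,35,0.0422,-0.0052,0.2125,0,35,0.0422,-0.0052,0.2125,0,35]'

```text
time: 15.9
eef_pos: [0.5169, 0.1088, 0.0371]
ee_rot: [-3.141, -0.036, -0.003]
ft_force: [1.1, -0.9, -2.2]
opening: 0.0417
gripper_force: 35.0
```

Emit:
servo_tool --increments '[0,0,0.0008,0,35,0,0,0.0008,0,35,0,0,0.0008,0,66,0,0,0.0008,0,66,0,0,0.0,0,66,0,0,-0.02,0,66,0,0,-0.06,0,66,0,0,-0.11,0,66,-0.005,0.02,-0.16,0,66,-0.012,0.06,-0.2,1,66,-0.021,0.11,-0.214,2,66,-0.031,0.16,-0.214,3,66,-0.04,0.21,-0.214,4,66,-0.05,0.26,-0.214,5,66,-0.06,0.31,-0.214,5,66,-0.07,0.36,-0.214,5,66,-0.08,0.41,-0.214,5,66,-0.0855,0.445,-0.214,5,66,-0.0874,0.457,-0.214,5,66,-0.0874,0.457,-0.214,5,66]'

```text
time: 18.4
eef_pos: [0.4394, -0.3501, 0.2507]
ee_rot: [-3.14, 0.102, -0.001]
ft_force: [-0.4, 0.1, 0.0]
opening: 0.0577
gripper_force: 0.0
```

Run:
```python
from h import *
import time
f,st=grab("wrist","w12");print(st["eef_pos"],st["ee_rot"],st["qvel"].round(3))
g,_=grab("side","s12")
a=cv2.resize(f["img"][:290,:,::-1],(800,453),interpolation=cv2.INTER_CUBIC);b=cv2.resize(g["img"][180:280,110:260,::-1],(220,147),interpolation=cv2.INTER_CUBIC)
o=np.zeros((600,800,3),np.uint8);o[:453]=a;o[453:,:220]=b;cv2.imwrite("pics/c12.png",o)
```

```text
[ 0.43939352 -0.35012183  0.25065939] [-3.13983256e+00  1.02130857e-01 -7.03164895e-04] [ 0.028 -0.017  0.014  0.006  0.001  0.007]
```

View pics/c12.png

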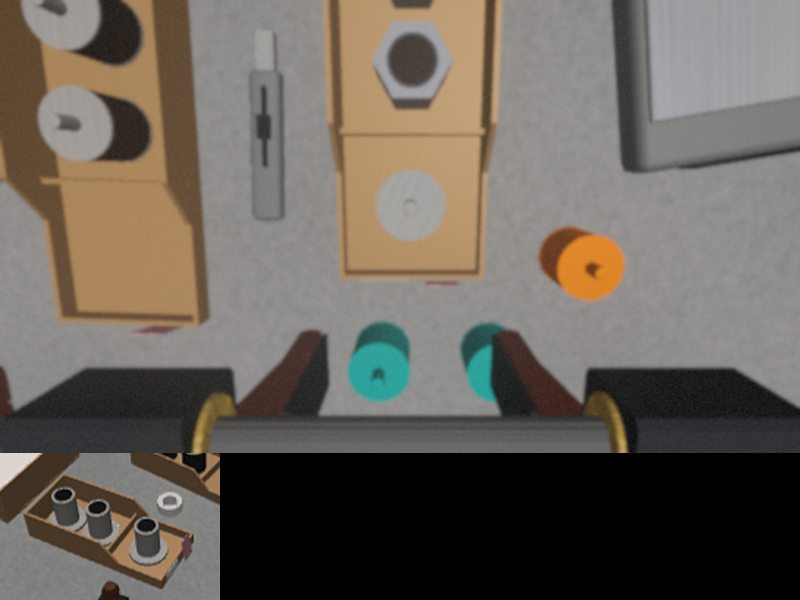

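The bush stands in the middle of its cell (inset). The mount's top is at (411,205), the nut cell's front rim is (340,279)-(484,279), and the stock nut's top is at (412,60).

Run:
```python
from h import *
f,st=grab("wrist","w13");print(st["eef_pos"])
P=lambda u,v,z: ray(f,s8(u),s8(v),z,st)
s=P(412,60,.068);m0=P(411,205,.06);print("mount",m0.round(4))
for n,a,b in [("nutcell",(340,279),(484,279)),("mountcell",(59,322),(206,325))]:
    A,B=P(*a,.024),P(*b,.024);d=(B-A);w=np.linalg.norm(d);d/=w;m=(A+B)/2
    n2=np.array([-d[1],d[0]]);print(n,w.round(4),(m[:2]+.059*n2).round(4),"yaw",np.degrees(np.arctan2(d[0],-d[1])).round(1),(s[:2]-.098*n2).round(4))
```

```text
[ 0.43980281 -0.34908788  0.25069693]
mount [ 0.482  -0.3539  0.06  ]
nutcell 0.1182 [ 0.4786 -0.3548] yaw -3.7 [ 0.4783 -0.3542]
mountcell 0.1229 [ 0.4553 -0.1196] yaw -4.9 [ 0.4785 -0.3521]
```

Emit:
servo_tool --increments '[0.01,0.0005,0.02,0,72,0.025,0.001,0.06,0,72,0.036,0.0021,0.1,0,72,0.0424,0.0021,0.14,0,72,0.0424,0.0021,0.18,0,72,0.0424,0.0021,0.21,0,72,0.0424,0.0021,0.2227,0,72,0.0424,0.0021,0.2227,0,72,0.0424,0.0021,0.2227,0,45,0.0424,0.0021,0.2227,0,45,0.0424,0.0021,0.2227,0,45,0.0424,0.0021,0.2227,0,45,0.0424,0.0021,0.2227,0,45]' --squeeze 20

```text
time: 20.18
eef_pos: [0.4825, -0.3553, 0.0292]
ee_rot: [3.139, -0.101, 0.004]
ft_force: [0.0, 2.0, 5.7]
opening: 0.0496
gripper_force: 20.0
```

Emit:
servo_tool --increments '[0,0,-0.01,0,45,0,0,-0.04,0,45,0,0,-0.08,0,45,-0.001,-0.003,-0.12,0,45,-0.007,-0.02,-0.16,0,45,-0.018,-0.05,-0.19,1.6,45,-0.032,-0.09,-0.21,1.6,45,-0.046,-0.13,-0.2208,1.6,45,-0.06,-0.17,-0.2208,1.6,45,-0.073,-0.205,-0.2208,1.6,45,-0.081,-0.227,-0.2208,1.6,45,-0.0828,-0.2334,-0.2208,1.6,45,-0.0828,-0.2334,-0.2208,1.6,45,-0.0828,-0.2334,-0.2208,1.6,45]'

```text
time: 21.92
eef_pos: [0.414, -0.1175, 0.2479]
ee_rot: [3.138, -0.146, -0.001]
ft_force: [-0.3, 0.0, -3.2]
opening: 0.0499
gripper_force: 20.0
```

Run:
```python
from h import *
f,st=grab("wrist","w14");print(st["eef_pos"],st["ee_rot"],st["opening"])
cv2.imwrite("pics/c14.png",cv2.resize(f["img"][:290,:,::-1],(800,453),interpolation=cv2.INTER_CUBIC))
```

```text
[ 0.41403015 -0.11748444  0.24785909] [ 3.13796125e+00 -1.46368976e-01 -9.69263943e-04] 0.04987448129831523
```

View pics/c14.png

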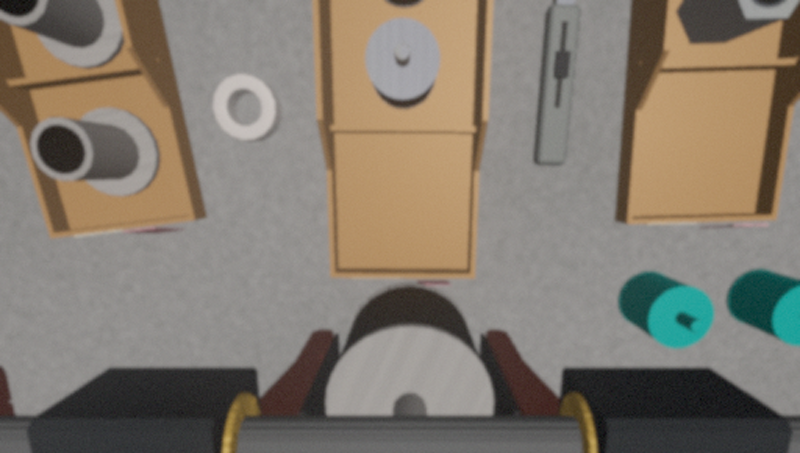

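The mount is held upright. The mount cell's front rim is (332,277)-(474,278), with a stock mount's top at (402,58).

Run:
```python
from h import *
f,st=grab("wrist","w15");print(st["eef_pos"])
P=lambda u,v,z: ray(f,s8(u),s8(v),z,st)
s=P(402,58,.06)
for n,a,b in [("mountcell",(332,277),(474,278))]:
    A,B=P(*a,.024),P(*b,.024);d=(B-A);w=np.linalg.norm(d);d/=w;m=(A+B)/2
    n2=np.array([-d[1],d[0]]);c=(m[:2]+.059*n2+s[:2]-.098*n2)/2;print(n,w.round(4),(m[:2]+.059*n2).round(4),"yaw",np.degrees(np.arctan2(d[0],-d[1])).round(1),(s[:2]-.098*n2).round(4))
    D=c-st["eef_pos"][:2];X=R.from_rotvec(st["ee_rot"]).as_matrix();print("tool",X[:2,0]@D,X[:2,1]@D)
```

```text
[ 0.41403774 -0.11749927  0.2478437 ]
mountcell 0.1156 [ 0.4549 -0.1176] yaw -5.8 [ 0.4551 -0.1167]
tool 0.040743419134021276 -0.004165412825875865
```

Emit:
servo_tool --increments '[0.008,-0.001,0.01,0,45,0.02,-0.002,0.03,0,45,0.034,-0.004,0.06,0,45,0.0407,-0.0042,0.1,0,45,0.0407,-0.0042,0.14,0,45,0.0407,-0.0042,0.18,0,45,0.0407,-0.0042,0.205,0,45,0.0407,-0.0042,0.213,0,45,0.0407,-0.0042,0.2165,0,45,0.0407,-0.0042,0.218,0,45,0.0407,-0.0042,0.219,0,45,0.0407,-0.0042,0.219,0,45]'

```text
time: 23.52
eef_pos: [0.4552, -0.1165, 0.0298]
ee_rot: [3.138, -0.145, 0.002]
ft_force: [0.0, -0.3, -3.1]
opening: 0.0495
gripper_force: 20.0
```

Emit:
servo_tool --increments '[0,0,0.0007,0,45,0,0,0.0013,0,45,0,0,0.0013,0,45]'

```text
time: 23.9
eef_pos: [0.4552, -0.1164, 0.0292]
ee_rot: [3.138, -0.145, 0.002]
ft_force: [-3.0, 0.9, 5.7]
opening: 0.0495
gripper_force: 20.0
```

Emit:
servo_tool --increments '[0,0,0,0,72,0,0,0,0,72,0,0,0,0,72,0,0,-0.02,0,72,0,0,-0.06,0,72,0,0,-0.11,0,72,-0.003,-0.02,-0.16,0,72,-0.011,-0.06,-0.2,0,72,-0.021,-0.11,-0.221,0,72,-0.03,-0.16,-0.221,0,72,-0.04,-0.21,-0.221,0,72,-0.049,-0.26,-0.221,0,72,-0.059,-0.31,-0.221,0,72,-0.068,-0.36,-0.221,0,72,-0.078,-0.41,-0.221,0,72,-0.086,-0.45,-0.221,0,72,-0.089,-0.467,-0.221,0,72,-0.089,-0.4702,-0.221,0,72,-0.089,-0.4702,-0.221,0,72,-0.089,-0.4702,-0.221,0,72]'

```text
time: 26.4
eef_pos: [0.4101, 0.359, 0.2492]
ee_rot: [-3.138, 0.148, -0.001]
ft_force: [-0.3, 0.7, 0.8]
opening: 0.0634
gripper_force: 0.0
```

Run:
```python
from h import *
f,st=grab("wrist","w16");print(st["eef_pos"],st["ee_rot"])
g,_=grab("side","s16")
a=cv2.resize(f["img"][:290,:,::-1],(800,453),interpolation=cv2.INTER_CUBIC);b=cv2.resize(g["img"][150:230,190:310,::-1],(220,147),interpolation=cv2.INTER_CUBIC)
o=np.zeros((600,800,3),np.uint8);o[:453]=a;o[453:,:220]=b;cv2.imwrite("pics/c16.png",o)
```

```text
[0.4100651  0.35895907 0.24917519] [-3.13806635e+00  1.47561970e-01 -7.93338086e-04]
```

View pics/c16.png

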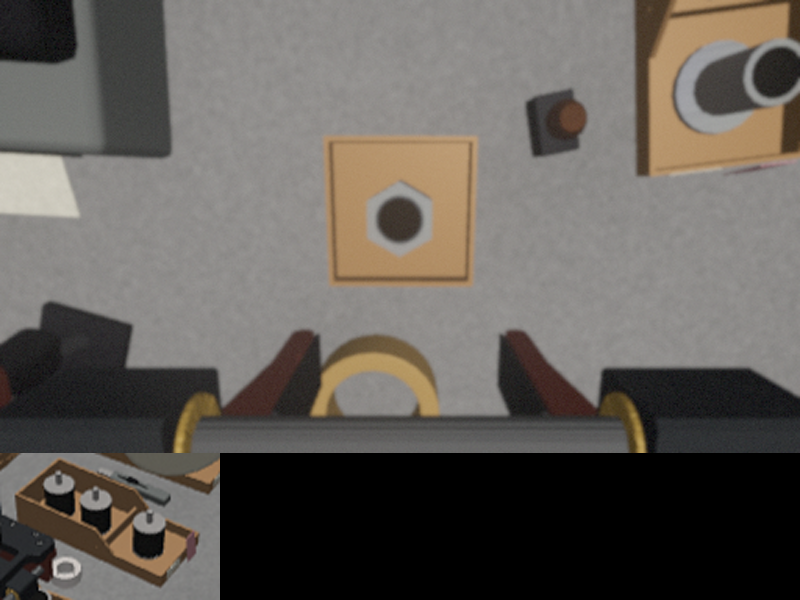

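The mount stands in the middle of its cell (inset). The nut is in the park carton at (400,219), flats to the fingers, where I released it.

Emit:
servo_tool --increments '[0.01,-0.002,0.02,-0.6,68,0.025,-0.005,0.06,-0.6,68,0.0333,-0.007,0.1,-0.6,68,0.0333,-0.007,0.14,-0.6,68,0.0333,-0.007,0.18,-0.6,68,0.0333,-0.007,0.205,-0.6,68,0.0333,-0.007,0.2127,-0.6,68,0.0333,-0.007,0.2127,-0.6,68,0.0333,-0.007,0.2127,-0.6,40,0.0333,-0.007,0.2127,-0.6,40,0.0333,-0.007,0.2127,-0.6,40,0.0333,-0.007,0.2127,-0.6,40,0.0333,-0.007,0.2127,-0.6,40]' --squeeze 35

```text
time: 28.12
eef_pos: [0.4443, 0.3638, 0.0378]
ee_rot: [-3.139, 0.129, -0.004]
ft_force: [0.8, -4.2, 5.7]
opening: 0.0457
gripper_force: 35.0
```

Emit:
servo_tool --increments '[0,0,-0.01,0,40,0,0,-0.04,0,40,0,0,-0.08,0,40,0,0.005,-0.12,0,40,0.002,0.025,-0.16,0,40,0.004,0.055,-0.19,0,40,0.007,0.095,-0.212,0,40,0.01,0.135,-0.212,0,40,0.013,0.18,-0.212,0,40,0.017,0.225,-0.212,0,40,0.02,0.27,-0.212,0,40,0.024,0.315,-0.212,0,40,0.027,0.36,-0.212,0,40,0.03,0.405,-0.212,-1,40,0.034,0.45,-0.212,-1,40,0.037,0.49,-0.212,-1,40,0.039,0.52,-0.212,-1,40,0.04,0.54,-0.212,-1,40,0.041,0.545,-0.212,-1,40,0.041,0.545,-0.212,-1,40]'

```text
time: 30.62
eef_pos: [0.4397, -0.182, 0.2477]
ee_rot: [-3.139, 0.101, 0.001]
ft_force: [0.6, 1.3, -5.3]
opening: 0.0457
gripper_force: 35.0
```

Emit:
servo_tool --increments '[0.002,0.02,0,0,40,0.004,0.05,0,0,40,0.006,0.085,0,0,40,0.009,0.12,0,0,40,0.011,0.148,0,0,40,0.0125,0.164,0,0,40,0.0125,0.17,0,0,40,0.0125,0.17,0,0,40,0.0125,0.17,0,0,40]'

```text
time: 31.75
eef_pos: [0.4415, -0.3522, 0.2484]
ee_rot: [-3.14, 0.099, -0.001]
ft_force: [-0.3, 0.4, -5.8]
opening: 0.0458
gripper_force: 35.0
```

Run:
```python
from h import *
f,st=grab("wrist","w17");print(st["eef_pos"],st["ee_rot"],st["opening"],st["time"])
cv2.imwrite("pics/c17.png",cv2.resize(f["img"][:290,:,::-1],(800,453),interpolation=cv2.INTER_CUBIC))
```

```text
[ 0.44145374 -0.35218924  0.24841377] [-3.13991973e+00  9.94803010e-02 -5.47362567e-04] 0.04583503288976838 31.75
```

View pics/c17.png

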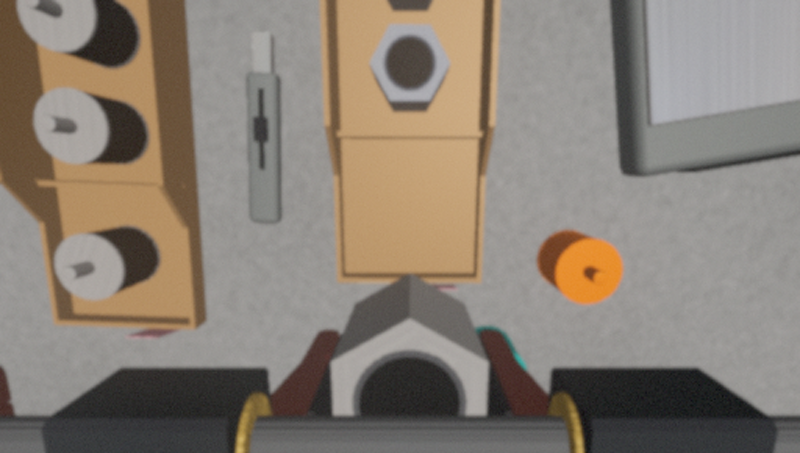

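The nut cell's front rim is (338,282)-(482,282), which agrees with the cell centre measured before.

Emit:
servo_tool --increments '[0.008,0,0.01,0,40,0.02,0,0.03,0,40,0.032,0,0.06,0,40,0.0375,0,0.1,0,40,0.0375,0,0.14,0,40,0.0375,0,0.18,0,40,0.0375,0,0.198,0,40,0.0375,0,0.205,0,40,0.0375,0,0.2085,0,40,0.0375,0,0.21,0,40,0.0375,0,0.211,0,40,0.0375,0,0.211,0,40]'

```text
time: 33.3
eef_pos: [0.4789, -0.3556, 0.0378]
ee_rot: [3.139, -0.101, 0.001]
ft_force: [-0.0, -0.2, -3.7]
opening: 0.0461
gripper_force: 35.0
```

Emit:
servo_tool --increments '[0,0,0.0006,0,40,0,0,0.001,0,40,0,0,0.001,0,40]'

```text
time: 33.67
eef_pos: [0.4789, -0.3557, 0.0378]
ee_rot: [3.139, -0.101, 0.002]
ft_force: [-2.8, 2.1, 5.2]
opening: 0.0457
gripper_force: 35.0
```

Contact made. Next I open, lift and back off to look.

Emit:
servo_tool --increments '[0,0,0.001,0,66,0,0,0.001,0,66,0,0,0,0,66,0,0,-0.02,0,66,0,0,-0.06,0,66,0,0,-0.1,0,66,0,0,-0.14,0,66,-0.01,0,-0.18,0,66,-0.03,-0.03,-0.22,0,66,-0.045,-0.08,-0.25,0,66,-0.05,-0.13,-0.27,0,66,-0.055,-0.17,-0.28,0,66,-0.06,-0.2,-0.285,0,66,-0.06,-0.21,-0.285,0,66,-0.06,-0.21,-0.285,0,66,-0.06,-0.21,-0.285,0,66]'

```text
time: 35.67
eef_pos: [0.4323, -0.1428, 0.3207]
ee_rot: [3.14, -0.103, -0.001]
ft_force: [0.2, -0.7, -0.3]
opening: 0.0583
gripper_force: 0.0
```

Run:
```python
from h import *
f,st=grab("wrist","w18");print(st["eef_pos"],st["ee_rot"],st["time"])
cv2.imwrite("pics/c18.png",cv2.resize(f["img"][:,:,::-1],(800,600),interpolation=cv2.INTER_CUBIC))
```

```text
[ 0.43227901 -0.14282377  0.32069167] [ 3.13990344e+00 -1.02629655e-01 -1.47193379e-03] 35.675
```

View pics/c18.png

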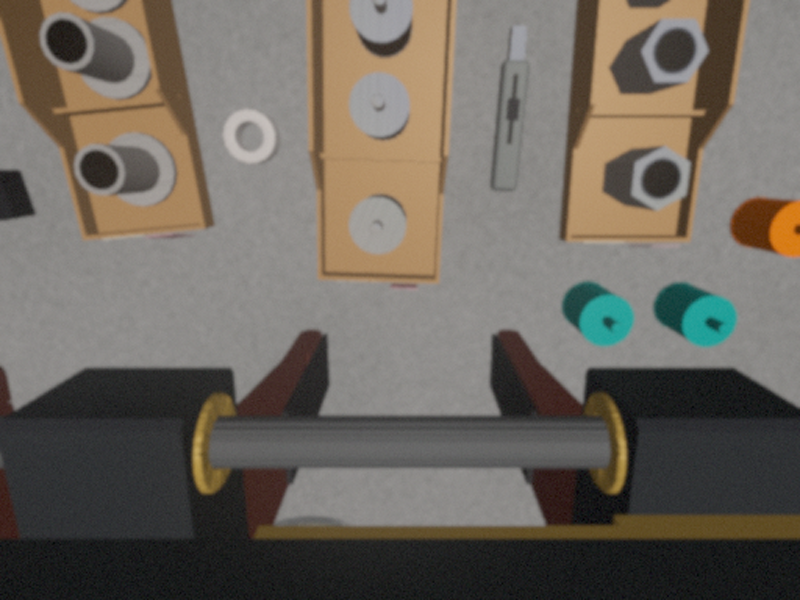

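All three parts stand upright in the middle of their own cells: bush at (125,170), mount at (378,224), nut at (660,178). The reel, knife and decoys are undisturbed, so I'm handing in.

```bash
python3 -c "
from workcell import workorder
print(workorder.finish_job())"
```

```text
the job is handed in; nothing more can be done
None
```

I parked the nut in the small empty carton first, then set the bush, mount and nut upright in the front cells of their own cartons; the job is handed in after about 36 s of robot time, with no verdict returned.

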